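# Feel an engine cover's sealing rim with the fingertips

## Task

Check the sealing rim of the aluminium engine cover by touch: with the fingers shut and pointing straight down, run the fingertips lightly along the top of the rim from the red dot, over every blue dot in order, to the green dot, then lift clear. Touch gently, so that the sprung plate under the cover is never pushed down near its stop, and do not lift, shift or turn the cover. Leave the ring lying in it and everything else on the table alone.

Things in the scene. Friction and masses are not known exactly. Their poses are not given: they have to be found in the camera images.
- stand: inspection stand fixed to the table: a grey round foot 210 mm across carrying a black round plate 244 mm across whose top face is 62 mm above the table (the stand's origin is on the table under the plate's centre). The stand may be on the left or on the right.
- plate (a joint): how far the black plate is pressed down, in m: 0 is fully up, 0.016 is the lower stop. It only moves straight down, on a spring: it starts to sink at about 2.5 N (1.5 to 3.5) of push on the cover and then yields about 2.9 mm per newton; it springs back by itself.
- cover: loose aluminium engine cover, 0.85 kg, on the black plate at any yaw, open side up: pear-shaped dish 204 x 150 mm, 42 mm high. Its flat level rim, 14 mm wide, 104 mm above the table, is the highest part; floor inside 34 mm below it, bolt lugs outside 12 mm below it. Origin at the underside; x to the small end, z up. Only the +y half of the rim has dots, 13 mm across, some 29 mm apart.
- bearing: loose steel ring, 52 mm across, 15 mm high, lying inside the dish, below the rim; origin under its centre. To be left there.
- tray: grey open parts tray fixed to the table, 220 x 220 x 60 mm, on the side where the stand is not; origin under its centre.
- lens: red tail-lamp on a dark base, 50 x 80 x 42 mm, loose in the tray; a bystander, origin under its centre.
- drum: steel brake drum, 100 mm across, 50 mm high, loose in the tray; a bystander, origin under its centre.
- damper: upright black spring damper, 48 mm across, 100 mm high, loose on the table; a bystander, origin under its centre.
- tin: upright tin with a blue band, 66 mm across, 100 mm high, loose on the table; a bystander, origin under its centre.
- wrench: steel wrench lying on the table at the left; a bystander.
- headlamp: yellow headlamp shell, 102 mm across, 60 mm high, face down on the table at the right; a bystander, origin under its centre.
- mark0 (a point): the red dot, middle of the pear's big end, where the stroke starts: its centre, on the top face of the rim (axes as the cover's)
- mark1 (a point): blue dot 1 of 8, counted from the red one: its centre, on the top face of the rim (axes as the cover's)
- mark2 (a point): blue dot 2 of 8, counted from the red one: its centre, on the top face of the rim (axes as the cover's)
- mark3 (a point): blue dot 3 of 8, counted from the red one: its centre, on the top face of the rim (axes as the cover's)
- mark4 (a point): blue dot 4 of 8, counted from the red one: its centre, on the top face of the rim (axes as the cover's)
- mark5 (a point): blue dot 5 of 8, counted from the red one: its centre, on the top face of the rim (axes as the cover's)
- mark6 (a point): blue dot 6 of 8, counted from the red one: its centre, on the top face of the rim (axes as the cover's)
- mark7 (a point): blue dot 7 of 8, counted from the red one: its centre, on the top face of the rim (axes as the cover's)
- mark8 (a point): blue dot 8 of 8, counted from the red one: its centre, on the top face of the rim (axes as the cover's)
- mark9 (a point): the green dot, tip of the pear's small end, where the stroke ends: its centre, on the top face of the rim (axes as the cover's)
Things that resemble listed ones, but are neither listed nor needed, are in the scene too. What is shaped like the cover but purple or turquoise is not meant.

How it is judged:
By the outcome, as a careful person would: the job done as asked, in the order asked, and still so for the second after the job is handed in, with the robot touching nothing.
It also fails if it takes over 48 s, if anything falls off the work surface, if the arm or the gripper's body presses on something with over 40 N, if the wrist force passes 120 N, or if a joint passes its speed limit or range.

## Robot

A 7-joint arm with a two-finger parallel gripper is mounted at the origin on the work surface. World frame = base frame: x ahead of the robot, y to its left, z up, the work surface at z = 0. Lengths are in mm, angles in rad, forces in N, time in s.
With the tool pointing down it reaches from about 425 to 950 mm from the base axis. Payload 4.7 kg.
Tool frame: the origin (TCP) lies midway between the tips of the shut fingers; the grasp point (between the pads) lies 19 mm behind it; z points along the fingers, y is the direction in which the jaws open and shut (so a half turn about z gives the same grasp; the last joint's range is limited). The gripper opens to 87 mm and grips with 3 to 60 N. Pads are 19 mm wide; open, the fingers measure 117 mm over their backs; the gripper's body (75 mm by 190 mm) begins 51 mm behind the grasp point.
Start: joints at [-1.254, 0.469, -0.049, 1.532, 0.024, 1.141, -0.082], TCP at [228.751, 635.079, 198.573] pointing down, gripper open.
Joint ranges: [-2.59, 2.59], [-0.33, 1.99], [-1.39, 1.29], [0.1, 2.45], [-1.04, 4.18], [0.21, 1.99], [-2.66, 2.66]. Speed limits (rad/s): [2.57, 2.57, 3.14, 3.14, 3.14, 3.14, 3.14].

## Interface

Orientations are given as a rotation vector (axis times angle).
In Python, from workcell import manip gives the robot as it stands.
- The arm moves only by the shell command python3 -m pendant 'ROWS' [FORCE]. ROWS is a JSON object of lists of equal length, an entry for each row: "jaw": the opening, from -1 (shut) to 1 (fully open); "delta_pos": the shift along the world's x, y, z in mm, a list of three; "angular": the turn, a rotation vector about the world's x, y, z in rad, a list of three. A call has 1 to 8 rows; each row shifts and turns the pose as measured when the row begins; what a row does not reach is not made up. A row lasts 1/12 s, in which the tool goes at most 41.7 mm and 7.16 degrees, less where a joint would pass 70% of its speed; a pose out of reach is approached as far as the arm can. A call with a gripper value outside its range is refused whole. The fingers move at their own pace and stop on an object; FORCE is the grip in N (left out, the last holds). Time passes only in rows, so rows that do not move let the fingers close. It gives the time, the measured TCP pose, the force and the opening at its end, in the units of the state.
- manip.get_obs(): the state, without advancing time (a new reading comes with each control period).
- manip.get_image(name): name is "side" or "top"; returns the picture (384x512x3 uint8, red, green, blue); there is no depth.
- manip.calibration(name): a dict with "intrinsics" (3x3 intrinsics, pixels), "k1" (the pictures are not rectified: a ray, as slopes to the right and down, at radius r is drawn at 1 + k1 r^2 times it, then the intrinsics apply), "R" (3x3) and "t" (3): a world point X has camera coordinates R X + t. Camera axes: x right, y down, z forward; pixel columns grow to the right and rows downward; lengths in mm; the calibration is good to about 2 mm. A picture is of the moment at which its call begins. calibration takes no time and is no camera call.
- manip.close_job(): hands the job in, once; it reports no verdict.
The state is a dict: "clock": time; "joints": joint angles; "joint_velocities": joint speeds; "effort": joint torques, N m; "ee_pos": TCP position; "tcp_rot": TCP orientation; "ft_force": force on the tool from outside, world axes, zero at the start; "ft_torque": the same for the moment, N m; "grip_width": finger opening in mm.
Only numpy, scipy, OpenCV 4.12 (cv2) and the standard library are available. Lean on these libraries where they do the work, as an engineer would, in place of code of your own. Each camera call takes 0.05 s, during which the arm holds its last target.

## Working session

There is one attempt and no reset: what is moved stays moved. The work goes in short steps, Python scripts to look and compute and a shell command to move; the robot and the scene stay as the last step left them, time stands still between calls to the robot, and variables do not carry over. Pictures are saved under pics/ and viewed, and the job is handed in when it is done.

```bash
mkdir -p pics
python3 - <<'E'
from workcell import manip
import cv2
for n in("top","side"):
    im=manip.get_image(n); cv2.imwrite(f"pics/{n}0.png",im[:,:,::-1])
    c=manip.calibration(n); print(n,c)
print(manip.get_obs())
E
```

```text
top {'intrinsics': array([[349.96816829,   0.        , 264.46778519],
       [  0.        , 349.96816829, 192.85250964],
       [  0.        ,   0.        ,   1.        ]]), 'k1': 0.013345028882312466, 'R': array([[ 0.02874454, -0.99957702,  0.00441877],
       [-0.99482808, -0.02903825, -0.09733378],
       [ 0.09742093, -0.00159811, -0.99524199]]), 't': array([-128.22746521,  477.60312842, 1070.22991579])}
side {'intrinsics': array([[419.79629135,   0.        , 257.28754392],
       [  0.        , 419.79629135, 191.5154605 ],
       [  0.        ,   0.        ,   1.        ]]), 'k1': -0.07282105339137585, 'R': array([[-0.94553903, -0.32534463, -0.01033545],
       [-0.19570841,  0.59357965, -0.78061605],
       [ 0.26010415, -0.7360802 , -0.62492541]]), 't': array([ 400.39609673,  238.00608024, 1321.26028488])}
{'clock': 0.1, 'joints': array([-1.25390121,  0.46940178, -0.04858911,  1.53356919,  0.02414086,
        1.1409994 , -0.08229472]), 'joint_velocities': array([ 0.00078537, -0.00152164, -0.00098141, -0.00328801,  0.0009134 ,
        0.00135122, -0.00090885]), 'effort': array([ 3.53892656e-04, -5.09171784e+01, -8.14582966e-02, -2.36829597e+01,
       -6.14527892e-02,  3.44483647e-02,  5.17599813e-05]), 'ee_pos': array([228.59511185, 634.49694982, 197.57900288]), 'tcp_rot': array([-5.40364390e-01, -3.09455966e+00,  2.79394849e-03]), 'ft_force': array([ 0.20516914,  0.34182395, -0.34934938]), 'ft_torque': array([-0.01869253, -0.01841756, -0.02255564]), 'grip_width': 87.05005331929361}
```

View pics/top0.png

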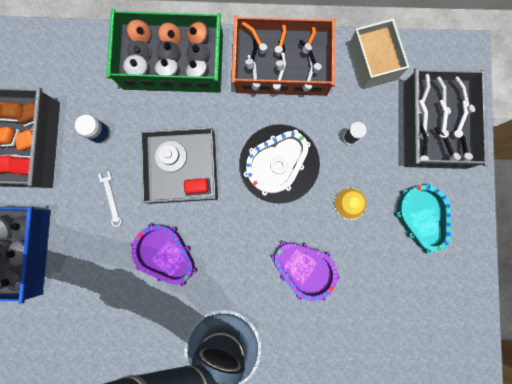

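View pics/side0.png

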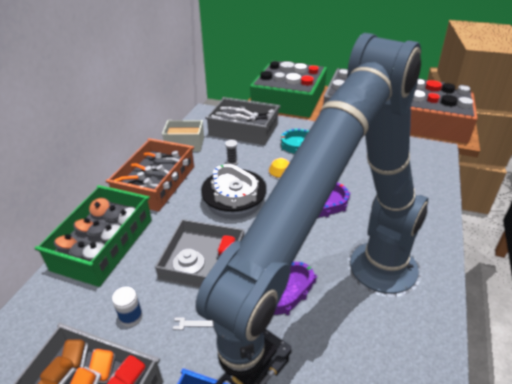

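The top view shows the cover on the black plate around pixel (278,163), with its dots on the upper-left side. The purple and turquoise ones are decoys. Next I measure the dots.

```bash
cat > h.py <<'E'
import numpy as np, cv2
from workcell import manip
def ray(n,uv,z):
    c=manip.calibration(n);K=c["intrinsics"];R=np.array(c["R"]);t=np.array(c["t"])
    d=np.array([(uv[0]-K[0,2])/K[0,0],(uv[1]-K[1,2])/K[1,1]]);s=d.copy()
    for _ in range(20): s=d/(1+c["k1"]*(s@s))
    o=-R.T@t; v=R.T@np.array([s[0],s[1],1]); return o+v*(z-o[2])/v[2]
def dots(im,win):
    x0,x1,y0,y1=win; sub=im[y0:y1,x0:x1].astype(int); r,g,b=sub[...,0],sub[...,1],sub[...,2]
    out=[]
    for nm,w in(("red",np.minimum(r-g,r-b)),("green",np.minimum(g-r,g-b)),("blue",np.minimum(b-r, b-g+20))):
        m=(w>45).astype(np.uint8)
        n,l,st,ce=cv2.connectedComponentsWithStats(m,connectivity=4)
        for i in range(1,n):
            if st[i,4]<4: continue
            ys,xs=np.nonzero(l==i); ww=w[ys,xs]
            out.append((nm,(xs*ww).sum()/ww.sum()+x0,(ys*ww).sum()/ww.sum()+y0,st[i,4]))
    return out
E
python3 - <<'E'
from h import *
for n,w in(("top",(235,325,120,205)),("side",(195,275,155,220))):
    im=cv2.imread(f"pics/{n}0.png")[:,:,::-1]
    x0,x1,y0,y1=w
    cv2.imwrite(f"pics/{n}0z.png",cv2.resize(im[y0:y1,x0:x1,::-1],None,fx=7,fy=7,interpolation=cv2.INTER_CUBIC))
    for d in dots(im,w): print(n,d[0],np.round(d[1:],1),np.round(ray(n,d[1:3],104),1))
E
```

```text
top red [254.7 182.7  17. ] [502.2 -85.  104. ]
top green [301.2 137.5  11. ] [ 640.  -217.4  104. ]
top blue [292.5 133.5  20. ] [ 651.1 -191.6  104. ]
top blue [282.9 135.3  20. ] [ 644.8 -163.6  104. ]
top blue [274.5 139.7  15. ] [ 631.1 -139.2  104. ]
top blue [265.5 143.6  17. ] [ 618.5 -112.9  104. ]
top blue [257.  148.2  19. ] [604.1 -88.7 104. ]
top blue [250.9 155.5  18. ] [581.8 -71.3 104. ]
top blue [248.2 164.8  16. ] [554.2 -64.4 104. ]
top blue [249.5 174.3  14. ] [526.2 -69.2 104. ]
side red [272.3 169.4  41. ] [ 450.7 -254.3  104. ]
side red [243.7 194.1   7. ] [500.9 -84.2 104. ]
side blue [215.8 168.6   5. ] [ 652.8 -193.3  104. ]
side blue [214.6 173.3   6. ] [ 645.3 -164.4  104. ]
side blue [215.2 182.6   5. ] [ 620.4 -113.2  104. ]
side blue [216.8 187.4   5. ] [604.1 -89.5 104. ]
side blue [220.2 191.9   6. ] [582.9 -70.  104. ]
side blue [227.2 194.6   5. ] [553.8 -63.5 104. ]
side blue [235.5 195.5   4. ] [525. -68. 104.]
```

View pics/top0z.png

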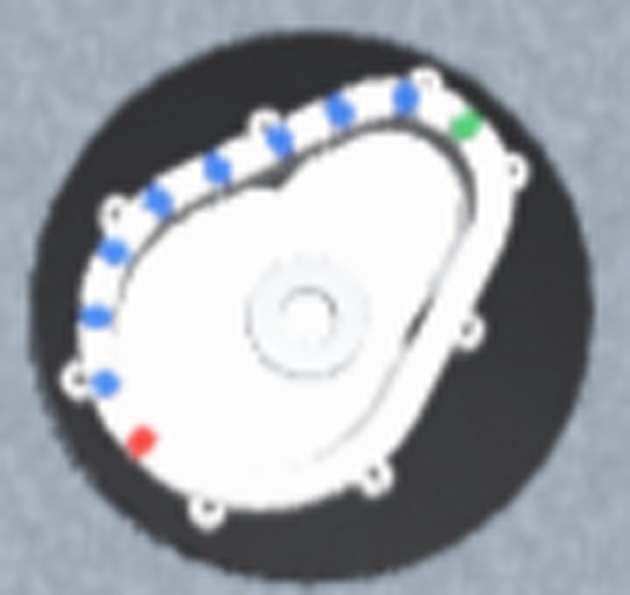

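View pics/side0z.png

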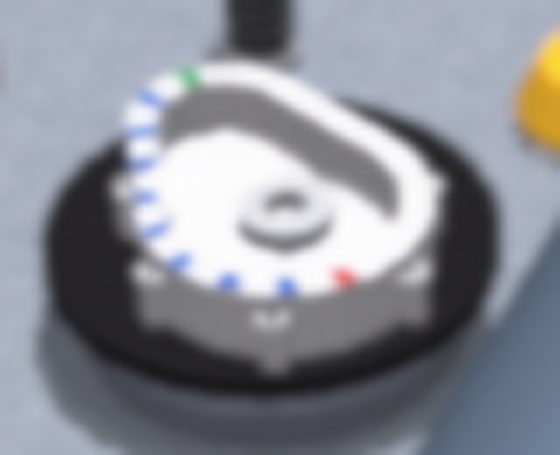

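Both views agree to about 1 mm on the dots, so I can use these positions. First move: shut the fingers, rise and swing over.

```bash
python3 -m pendant '{"jaw":[-1,-1,-1,-1,-1,-1,-1,-1],"delta_pos":[[0,0,10],[15,-25,10],[20,-32,10],[20,-35,5],[20,-35,0],[20,-35,0],[20,-35,0],[20,-35,0]],"angular":[[0,0,0],[0,0,0],[0,0,0],[0,0,0],[0,0,0],[0,0,0],[0,0,0],[0,0,0]]}' 10
```

```text
clock: 0.77
ee_pos: [356.9, 401.8, 234.5]
tcp_rot: [-0.507, -3.095, -0.001]
ft_force: [1.4, -0.1, -0.2]
grip_width: 41.6
```

```bash
python3 -m pendant '{"jaw":[-1,-1,-1,-1,-1,-1,-1,-1],"delta_pos":[[18,-36,0],[18,-36,0],[18,-36,0],[16,-37,0],[14,-38,0],[12,-38,0],[10,-39,0],[8,-39,0]],"angular":[[0,0,0],[0,0,0],[0,0,0],[0,0,0],[0,0,0],[0,0,0],[0,0,0],[0,0,0]]}'
```

```text
clock: 1.43
ee_pos: [475.3, 91.7, 240.9]
tcp_rot: [0.507, 3.1, 0.012]
ft_force: [0.8, 0.2, 0.5]
grip_width: 0.8
```

```bash
python3 -m pendant '{"jaw":[-1,-1,-1,-1,-1,-1,-1,-1],"delta_pos":[[4,-36,-5],[4,-30,-8],[4,-25,-10],[4,-20,-10],[0,-10,-8],[0,0,0],[0,0,0],[0,0,0]],"angular":[[0,0,0],[0,0,0],[0,0,0],[0,0,0],[0,0,0],[0,0,0],[0,0,0],[0,0,0]]}'; python3 -c "
from workcell import manip;print(manip.get_obs())"
```

```text
clock: 2.1
ee_pos: [493.5, -46.8, 205.1]
tcp_rot: [0.535, 3.085, 0.014]
ft_force: [0.4, 0.3, -1.1]
grip_width: 0.7
{'clock': 2.1, 'joints': array([-0.3206932 ,  0.16159261,  0.38087843,  1.96616887, -0.07977623,
        1.01562257,  1.324486  ]), 'joint_velocities': array([-0.00883579, -0.00784752, -0.00884931, -0.01128048, -0.00780303,
        0.00760273, -0.00580368]), 'effort': array([ 4.79587410e-01, -2.94062734e+01,  1.90967828e+00, -2.20796818e+01,
        3.84407490e-02,  3.08822840e-02,  1.40066858e-02]), 'ee_pos': array([493.52168664, -46.84056064, 205.06669576]), 'tcp_rot': array([0.53505025, 3.0854935 , 0.01433519]), 'ft_force': array([ 0.3685827 ,  0.31488781, -1.09984087]), 'ft_torque': array([ 0.03291483, -0.00679604,  0.00119988]), 'grip_width': 0.7271682331985341}
```

```bash
cat > s.py <<'E'
from h import *
from scipy.spatial.transform import Rotation as Ro
o=manip.get_obs(); R=Ro.from_rotvec(o["tcp_rot"]).as_matrix(); z=R[:,2]
print(round(o["clock"],2),"tcp",o["ee_pos"].round(2),"F",o["ft_force"].round(2),"fix ang",np.cross(z,[0,0,-1]).round(4),"jaw",R[:,1].round(3))
E
python3 s.py; python3 -m pendant '{"jaw":[-1,-1,-1,-1,-1,-1],"delta_pos":[[8,-34,-35],[0,-4,-25],[0,0,0],[0,0,0],[0,0,0],[0,0,0]],"angular":[[0,0,0],[0,0,0],[0,0,0],[0,0,0],[0,0,0],[0,0,0]]}'; python3 s.py
python3 -m pendant '{"jaw":[-1,-1,-1,-1],"delta_pos":[[0,0,0],[0,0,0],[0,0,0],[0,0,0]],"angular":[[0,0,0],[0,0,0],[0,0,0],[0,0,0]]}'; python3 s.py
```

```text
2.1 tcp [493.52 -46.84 205.07] F [ 0.37  0.31 -1.1 ] fix ang [-0.0073  0.0114  0.    ] jaw [0.337 0.942 0.011]
clock: 2.6
ee_pos: [506.1, -71.6, 155.1]
tcp_rot: [0.509, 3.079, 0.024]
ft_force: [0.4, 1.3, 0.9]
grip_width: 0.4
2.6 tcp [506.06 -71.55 155.1 ] F [0.37 1.26 0.91] fix ang [-0.0121  0.0225  0.    ] jaw [0.322 0.947 0.019]
clock: 2.93
ee_pos: [508.5, -68.9, 159.0]
tcp_rot: [0.501, 3.074, 0.028]
ft_force: [-1.3, 0.2, 0.3]
grip_width: 0.8
2.93 tcp [508.53 -68.89 158.99] F [-1.33  0.16  0.28] fix ang [-0.0137  0.0293  0.    ] jaw [0.317 0.948 0.022]
```

There is a steady drift per row, upward and +x+y. I'll measure it while compensating for it.

```bash
python3 -m pendant '{"jaw":[-1,-1,-1,-1],"delta_pos":[[-2,-4,-10],[-2,-4,-5],[-0.6,-0.7,-1],[-0.6,-0.7,-1]],"angular":[[-0.008,0.015,0],[-0.006,0.015,0],[-0.0004,0.0018,0],[-0.0004,0.0018,0]]}'; python3 s.py
python3 -m pendant '{"jaw":[-1,-1,-1,-1],"delta_pos":[[-0.6,-0.7,-1],[-0.6,-0.7,-1],[-0.6,-0.7,-1],[-0.6,-0.7,-1]],"angular":[[-0.0004,0.0018,0],[-0.0004,0.0018,0],[-0.0004,0.0018,0],[-0.0004,0.0018,0]]}'; python3 s.py
```

```text
clock: 3.27
ee_pos: [503.1, -79.1, 140.9]
tcp_rot: [-0.504, -3.095, 0.005]
ft_force: [0.0, 0.4, -0.1]
grip_width: 0.4
3.27 tcp [503.13 -79.06 140.92] F [ 0.    0.44 -0.09] fix ang [ 0.0025 -0.0065  0.    ] jaw [ 0.317  0.948 -0.004]
clock: 3.6
ee_pos: [500.0, -82.7, 135.7]
tcp_rot: [-0.504, -3.085, 0.011]
ft_force: [0.5, -0.3, -0.3]
grip_width: 0.7
3.6 tcp [499.97 -82.67 135.65] F [ 0.54 -0.27 -0.28] fix ang [ 0.0046 -0.0165  0.    ] jaw [ 0.318  0.948 -0.01 ]
```

```bash
for i in 1 2 3; do python3 -m pendant '{"jaw":[-1,-1],"delta_pos":[[0,0,0],[0,0,0]],"angular":[[0,0,0],[0,0,0]]}' >/dev/null; python3 s.py; done;  python3 -c "
from workcell import manip;print(manip.get_obs()['joint_velocities'])"
```

```text
3.77 tcp [499.76 -82.87 135.47] F [ 0.47  0.45 -0.15] fix ang [ 0.0046 -0.0169  0.    ] jaw [ 0.318  0.948 -0.01 ]
3.93 tcp [499.89 -82.86 135.66] F [ 0.55 -0.15  0.59] fix ang [ 0.0046 -0.0164  0.    ] jaw [ 0.318  0.948 -0.01 ]
4.1 tcp [499.99 -82.78 135.84] F [-0.27 -1.12  0.2 ] fix ang [ 0.0045 -0.016   0.    ] jaw [ 0.318  0.948 -0.009]
[-1.94246914e-03 -1.15586312e-03  3.49633590e-04 -3.36565365e-04
 -1.30092312e-03  1.71665334e-03 -7.38384540e-05]
```

Real drift is small (about 0.1 mm per row); the rest was transient. I level the tool and descend to just above the red dot.

```bash
python3 -m pendant '{"jaw":[-1,-1,-1,-1,-1],"delta_pos":[[1,-1,-8],[0.5,-0.5,-8],[0,0,-6],[0,0,0],[0,0,0]],"angular":[[0.002,-0.008,0],[0.0025,-0.008,0],[0,0,0],[0,0,0],[0,0,0]]}' ; python3 s.py; python3 -m pendant '{"jaw":[-1,-1],"delta_pos":[[0,0,0],[0,0,0]],"angular":[[0,0,0],[0,0,0]]}' >/dev/null; python3 s.py
```

```text
clock: 4.52
ee_pos: [502.4, -84.0, 113.8]
tcp_rot: [0.505, 3.098, 0.001]
ft_force: [-0.2, -0.5, -0.5]
grip_width: 0.8
4.52 tcp [502.42 -84.05 113.79] F [-0.17 -0.54 -0.52] fix ang [-0.0003  0.0025  0.    ] jaw [0.318 0.948 0.001]
4.68 tcp [502.73 -83.95 114.11] F [-0.24  0.32 -0.35] fix ang [-0.0002  0.0026  0.    ] jaw [0.317 0.948 0.001]
```

```bash
python3 -m pendant '{"jaw":[-1,-1,-1],"delta_pos":[[-0.7,-0.5,-5],[-0.3,0,-2],[0,0,-0.5]],"angular":[[0,0.0025,0],[0,0,0],[0,0,0]]}' >/dev/null; python3 s.py
python3 - <<'E'
from h import *
for n,w in(("top",(215,345,100,225)),("side",(185,285,125,230))):
    im=manip.get_image(n);x0,x1,y0,y1=w
    cv2.imwrite(f"pics/{n}1z.png",cv2.resize(im[y0:y1,x0:x1,::-1],None,fx=5,fy=5,interpolation=cv2.INTER_CUBIC))
E
python3 s.py
```

```text
4.93 tcp [502.49 -84.37 106.82] F [-0.12 -1.76 -0.06] fix ang [-0.0002  0.0018  0.    ] jaw [0.317 0.948 0.001]
5.03 tcp [502.48 -84.41 106.92] F [-0.36 -1.22 -1.01] fix ang [-0.0002  0.0017  0.    ] jaw [0.317 0.948 0.001]
```

View pics/top1z.png

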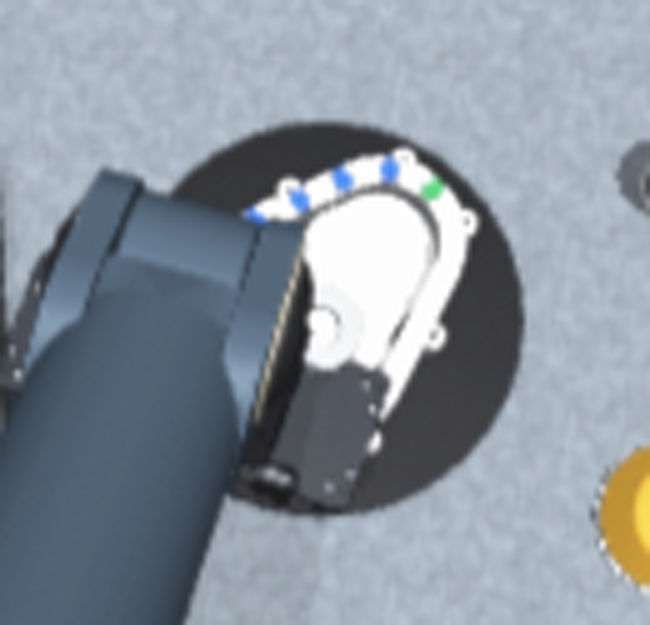

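View pics/side1z.png

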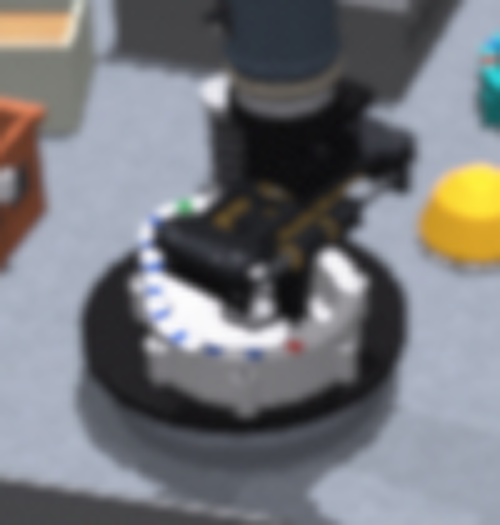

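Run:
```python
from h import *
c=manip.calibration("side");K=c["intrinsics"];R=np.array(c["R"]);t=np.array(c["t"])
print("cam",-R.T@t)
def proj(X):
    p=R@np.array(X)+t; s=p[:2]/p[2]; s=s*(1+c["k1"]*(s@s)); return (K[:2,:2]@s+K[:2,2])
o=manip.get_obs()["ee_pos"]
for X in (o,o+[0,0,20],o+[0,0,40],[501.5,-84.6,104]): print(proj(X))
im=manip.get_image("side");x0,x1,y0,y1=222,272,160,205
cv2.imwrite("pics/s2.png",cv2.resize(im[y0:y1,x0:x1,::-1],None,fx=14,fy=14,interpolation=cv2.INTER_NEAREST))
```

```text
cam [  81.50464277  961.54469448 1015.6187585 ]
[243.26181322 193.28420814]
[243.0792157  188.73205259]
[242.893664   184.10005979]
[243.57268481 193.96552635]
```

View pics/s2.png

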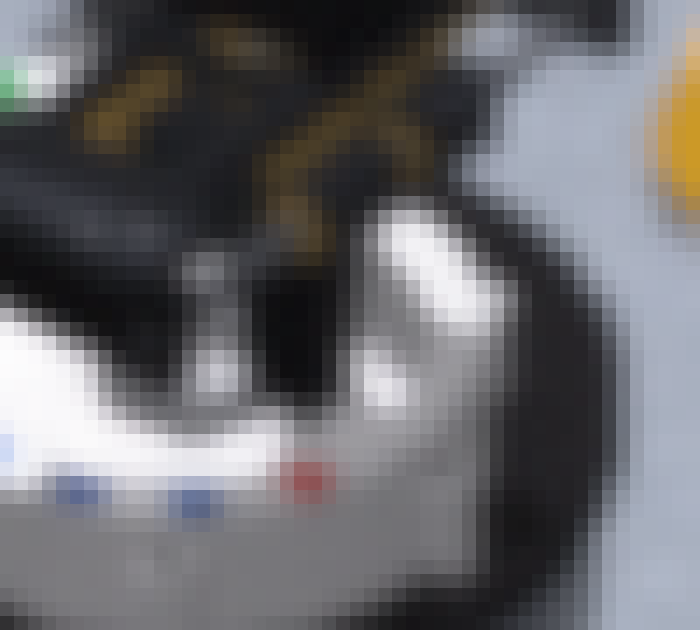

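The finger's lower end is hard to make out in the shadow. Contact height will tell: the rim should be felt near z = 104.

```bash
for i in 1 ; do python3 -m pendant '{"jaw":[-1,-1],"delta_pos":[[-0.5,0,-1.5],[0,0,-0.3]],"angular":[[0,0.002,0],[0,0,0]]}' >/dev/null; python3 s.py; python3 -m pendant '{"jaw":[-1],"delta_pos":[[0,0,-1]],"angular":[[0,0,0]]}' >/dev/null; python3 s.py; python3 -m pendant '{"jaw":[-1],"delta_pos":[[0,0,-1.2]],"angular":[[0,0,0]]}' >/dev/null; python3 s.py;python3 -m pendant '{"jaw":[-1],"delta_pos":[[0,0,-1.2]],"angular":[[0,0,0]]}' >/dev/null; python3 s.py; done
```

```text
5.25 tcp [502.21 -84.41 105.31] F [-0.15  0.27  0.31] fix ang [-0.0002  0.0003  0.    ] jaw [0.317 0.948 0.   ]
5.33 tcp [502.34 -84.46 104.37] F [-0.45 -0.41  0.28] fix ang [-0.0002  0.0006  0.    ] jaw [0.317 0.948 0.   ]
5.42 tcp [502.4  -84.45 103.14] F [-0.15  0.1  -0.22] fix ang [-0.0002  0.0007  0.    ] jaw [0.317 0.948 0.   ]
5.5 tcp [502.43 -84.44 101.84] F [-0.47 -0.43 -0.53] fix ang [-0.0002  0.0008  0.    ] jaw [0.317 0.948 0.   ]
```

No contact at 101.8 although the rim should be at 104. I lift and check where the fingertips appear in the side picture.

```bash
python3 -m pendant '{"jaw":[-1,-1,-1,-1],"delta_pos":[[0,0,20],[0,0,25],[-5,15,5],[0,0,0]],"angular":[[0,0,0],[0,0,0],[0,0,0],[0,0,0]]}' >/dev/null; python3 s.py
python3 - <<'E'
from h import *
c=manip.calibration("side");K=c["intrinsics"];R=np.array(c["R"]);t=np.array(c["t"])
def proj(X):
    p=R@np.array(X)+t; s=p[:2]/p[2]; s=s*(1+c["k1"]*(s@s)); return (K[:2,:2]@s+K[:2,2])
o=manip.get_obs()["ee_pos"]
p=proj(o);print(p,proj(o+[0,0,19]))
im=manip.get_image("side");x0,x1,y0,y1=215,275,150,205
z=cv2.resize(im[y0:y1,x0:x1,::-1],None,fx=12,fy=10.9,interpolation=cv2.INTER_NEAREST)
cv2.circle(z,(int((p[0]+.5-x0)*12),int((p[1]+.5-y0)*10.9)),4,(0,255,0),1)
cv2.imwrite("pics/s3.png",z)
E
```

```text
5.83 tcp [495.7  -69.43 151.82] F [ 0.3   1.08 -0.16] fix ang [ 0.0001 -0.0039  0.    ] jaw [ 0.319  0.948 -0.001]
[243.17508285 185.92579524] [242.99626542 181.41420157]
```

View pics/s3.png

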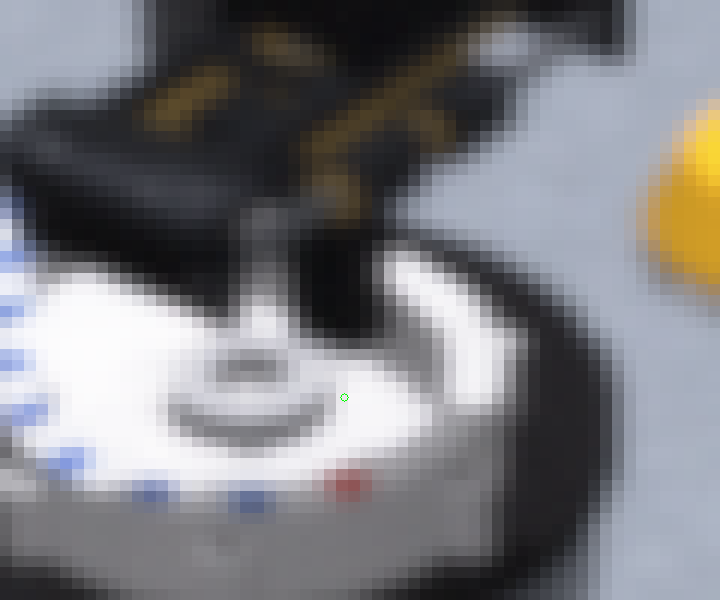

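Run:
```python
from h import *
for uv in ((262,225),(180,200),(250,150)):
  for z in(150,200,250): print(uv,ray("side",uv,z).round())
```

```text
(262, 225) [376.  90. 150.]
(262, 225) [359. 140. 200.]
(262, 225) [342. 190. 250.]
(180, 200) [665.  62. 150.]
(180, 200) [631. 114. 200.]
(180, 200) [598. 166. 250.]
(250, 150) [ 549. -286.  150.]
(250, 150) [ 522. -214.  200.]
(250, 150) [ 495. -142.  250.]
```

```bash
python3 -m pendant '{"jaw":[-1,-1,-1,-1,-1,-1],"delta_pos":[[0,-15,32],[0,-25,30],[0,-20,25],[0,-10,12],[0,0,0],[0,0,0]],"angular":[[0,0,0],[0,0,0],[0,0,0],[0,0,0],[0,0,0],[0,0,0]]}' >/dev/null; python3 s.py
python3 - <<'E'
from h import *
def proj(n,X):
    c=manip.calibration(n);K=c["intrinsics"];R=np.array(c["R"]);t=np.array(c["t"])
    p=R@np.array(X)+t; s=p[:2]/p[2]; s=s*(1+c["k1"]*(s@s)); return (K[:2,:2]@s+K[:2,2])
o=manip.get_obs()["ee_pos"]
p=proj("side",o);print(p,proj("side",o+[0,0,19]))
im=manip.get_image("side");x0,x1,y0,y1=205,295,100,165
z=cv2.resize(im[y0:y1,x0:x1,::-1],None,fx=8,fy=8,interpolation=cv2.INTER_NEAREST)
cv2.circle(z,(int((p[0]+.5-x0)*8),int((p[1]+.5-y0)*8)),4,(0,255,0),1)
cv2.imwrite("pics/s4.png",z)
im=manip.get_image("top"); p=proj("top",o); print(p); cv2.imwrite("pics/t4.png",im[:,:,::-1])
E
```

```text
6.38 tcp [ 493.39 -146.62  250.74] F [-0.71  0.47 -0.6 ] fix ang [ 0.0046 -0.0096  0.    ] jaw [ 0.319  0.948 -0.007]
[250.99531422 149.19809053] [250.88337071 144.36549923]
[278.00978795 179.40739802]
```

View pics/s4.png

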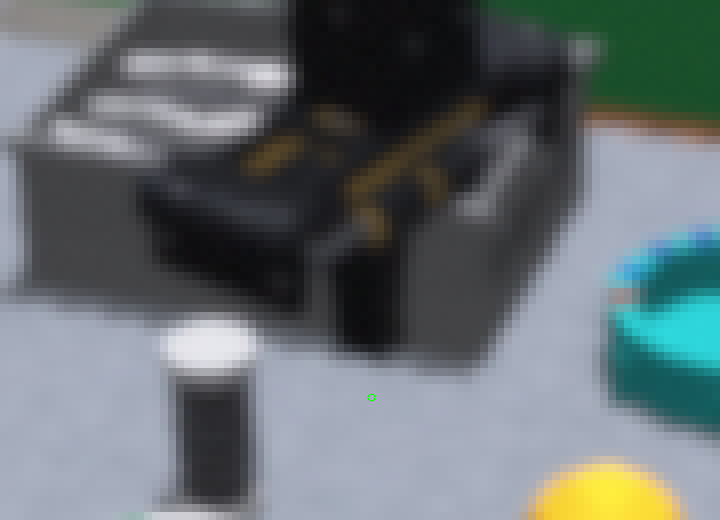

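View pics/t4.png

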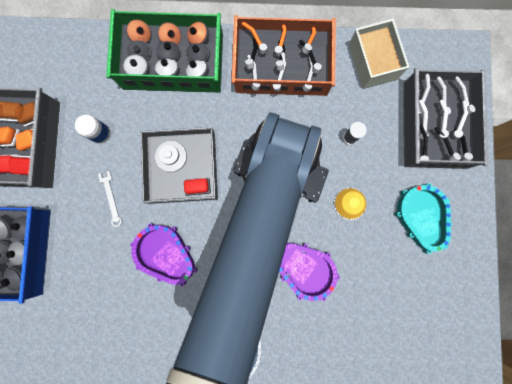

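Run:
```python
from h import *
def proj(n,X):
    c=manip.calibration(n);K=c["intrinsics"];R=np.array(c["R"]);t=np.array(c["t"])
    p=R@np.array(X)+t; s=p[:2]/p[2]; s=s*(1+c["k1"]*(s@s)); return (K[:2,:2]@s+K[:2,2])
o=manip.get_obs()["ee_pos"]; j=np.array([.319,.948,0])
for h in(70,100,140): print(h,[proj("top",o+[0,0,h]+k*j).round(1) for k in(-95,0,95)],[proj("side",o+[0,0,h]+k*j).round(1) for k in(-95,0,95)])
im=manip.get_image("top");x0,x1,y0,y1=225,340,105,210
cv2.imwrite("pics/t5.png",cv2.resize(im[y0:y1,x0:x1,::-1],None,fx=5.5,fy=5.5,interpolation=cv2.INTER_CUBIC))
im=manip.get_image("side");x0,x1,y0,y1=200,300,60,160
cv2.imwrite("pics/s5.png",cv2.resize(im[y0:y1,x0:x1,::-1],None,fx=6,fy=6,interpolation=cv2.INTER_CUBIC))
```

```text
70 [array([318.1, 189.8]), array([278.9, 175.5]), array([240. , 161.3])] [array([268.1, 119.8]), array([250.6, 131.4]), array([231.6, 144. ])]
100 [array([320.2, 188.4]), array([279.5, 173.5]), array([239.1, 158.7])] [array([268.1, 111.9]), array([250.4, 123.2]), array([231.1, 135.7])]
140 [array([323.4, 186.3]), array([280.4, 170.6]), array([237.8, 155. ])] [array([268.2, 101. ]), array([250.2, 112. ]), array([230.5, 124.2])]
```

View pics/t5.png

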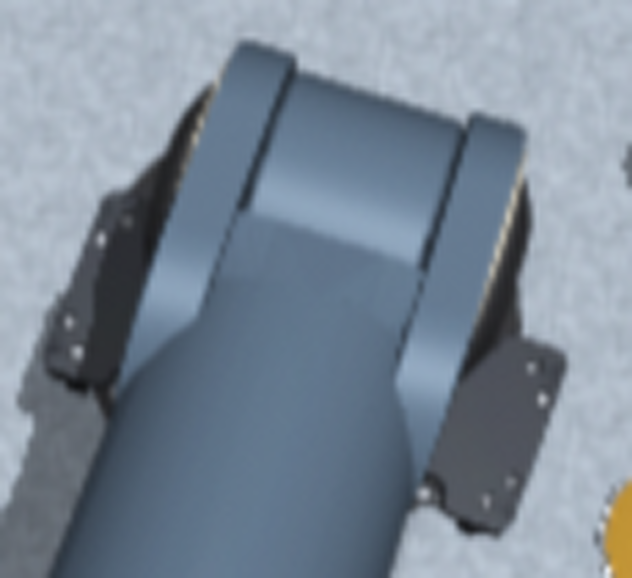

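View pics/s5.png

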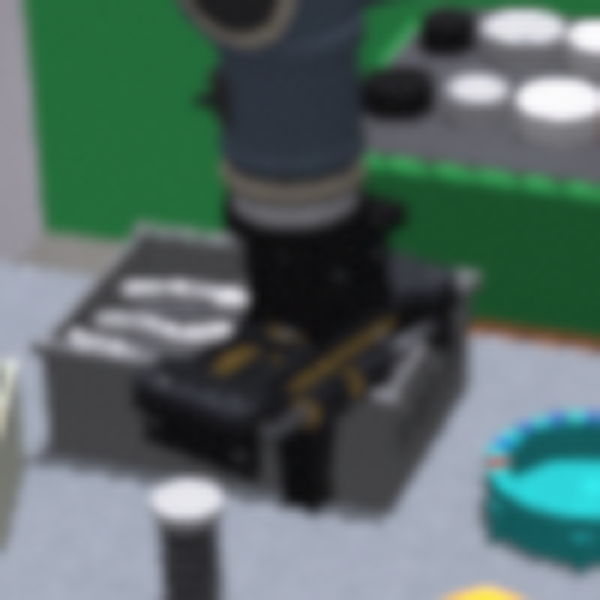

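In the pictures the gripper matches the reported xy, but the tips appear about 20 mm higher than the reported TCP. Contact should then come near a reported z of 84. I go back over the red dot and feel for it.

```bash
python3 -m pendant '{"jaw":[-1,-1,-1,-1,-1,-1,-1],"delta_pos":[[3,20,-25],[3,20,-35],[2,20,-35],[0,2,-30],[0,0,-20],[0,0,0],[0,0,0]],"angular":[[0.002,-0.004,0],[0.002,-0.005,0],[0,0,0],[0,0,0],[0,0,0],[0,0,0],[0,0,0]]}' >/dev/null; python3 s.py
```

```text
7.17 tcp [497.45 -73.87  94.69] F [0.19 0.53 1.08] fix ang [-0.0013 -0.0092 -0.    ] jaw [ 0.307  0.952 -0.002]
```

```bash
python3 -m pendant '{"jaw":[-1,-1,-1,-1],"delta_pos":[[2,-5,0],[2,-5,0],[0,0,0],[0,0,0]],"angular":[[0,-0.004,0.005],[0,-0.004,0.006],[0,0,0],[0,0,0]]}' >/dev/null; python3 s.py;  python3 - <<'E'
from h import *
im=manip.get_image("side");x0,x1,y0,y1=215,275,155,205
cv2.imwrite("pics/s6.png",cv2.resize(im[y0:y1,x0:x1,::-1],None,fx=12,fy=12,interpolation=cv2.INTER_NEAREST))
E
```

```text
7.5 tcp [504.12 -85.27  97.8 ] F [ 0.24 -0.38  0.12] fix ang [-0.0008  0.0046  0.    ] jaw [0.295 0.955 0.002]
```

View pics/s6.png

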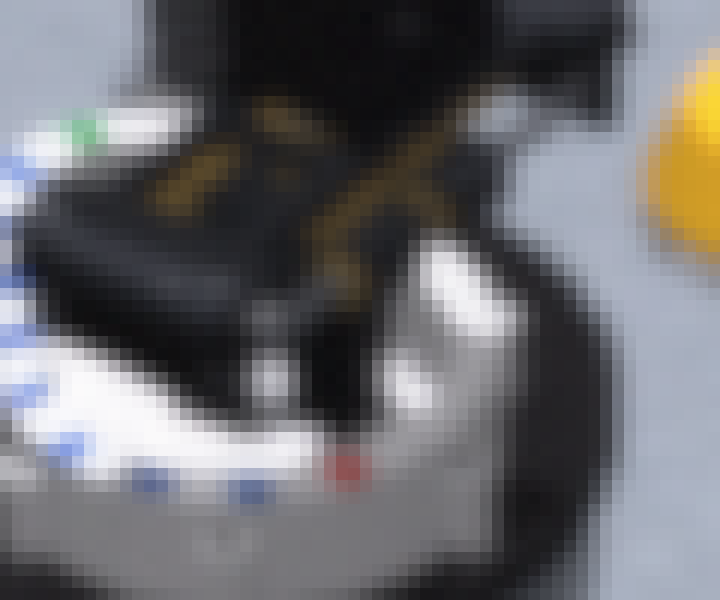

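The finger end is some 4 px above the red dot, as expected. I feel downwards slowly.

```bash
python3 -m pendant '{"jaw":[-1,-1,-1,-1],"delta_pos":[[-2,0.5,-3],[-0.8,0,-3],[0,0,-2],[0,0,-0.5]],"angular":[[0,0.003,0],[0,0.001,0],[0,0,0],[0,0,0]]}' >/dev/null; python3 s.py; for i in 1 2 3; do  python3 -m pendant '{"jaw":[-1],"delta_pos":[[0,0,-1]],"angular":[[0,0,0]]}' >/dev/null; python3 s.py; done
```

```text
7.88 tcp [502.53 -85.62  90.8 ] F [-0.76  0.4   0.28] fix ang [-0.0009  0.0052  0.    ] jaw [0.297 0.955 0.002]
7.97 tcp [502.46 -85.53  89.69] F [-0.18 -0.74  0.56] fix ang [-0.0009  0.0051  0.    ] jaw [0.297 0.955 0.002]
8.05 tcp [502.4  -85.45  88.5 ] F [ 0.51  0.99 -0.33] fix ang [-0.001   0.0049  0.    ] jaw [0.296 0.955 0.002]
8.13 tcp [502.34 -85.4   87.34] F [-0.61  0.75  0.93] fix ang [-0.001   0.0047  0.    ] jaw [0.296 0.955 0.002]
```

```bash
for i in 1 2 3 4 5 6; do  python3 -m pendant '{"jaw":[-1],"delta_pos":[[0,0,-0.8]],"angular":[[0,0.001,0]]}' >/dev/null; python3 s.py; done
```

```text
8.22 tcp [502.25 -85.32  86.34] F [ 0.04 -0.   -0.42] fix ang [-0.001   0.0035  0.    ] jaw [0.296 0.955 0.002]
8.3 tcp [502.24 -85.28  85.39] F [ 0.73  0.05 -0.26] fix ang [-0.001   0.0023  0.    ] jaw [0.296 0.955 0.002]
8.38 tcp [502.23 -85.23  84.46] F [ 1.26  0.04 -0.28] fix ang [-0.001  0.001  0.   ] jaw [0.296 0.955 0.001]
8.47 tcp [502.29 -85.23  83.58] F [ 0.09 -0.44  0.22] fix ang [-0.0009  0.      0.    ] jaw [0.296 0.955 0.001]
8.55 tcp [502.29 -85.2   82.67] F [0.39 0.78 0.72] fix ang [-0.001  -0.0011 -0.    ] jaw [0.296 0.955 0.001]
8.63 tcp [502.32 -85.23  81.79] F [-0.31  0.22  0.27] fix ang [-0.001  -0.0022 -0.    ] jaw [0.296 0.955 0.   ]
```

```bash
python3 - <<'E'
from h import *
im=manip.get_image("side");x0,x1,y0,y1=215,275,155,205
a=cv2.imread("pics/side0.png")
z=[cv2.resize(i[y0:y1,x0:x1],None,fx=6.5,fy=8,interpolation=cv2.INTER_NEAREST) for i in(im[:,:,::-1],a)]
cv2.imwrite("pics/s7.png",np.hstack(z))
E
```

```text
(no output)
```

View pics/s7.png

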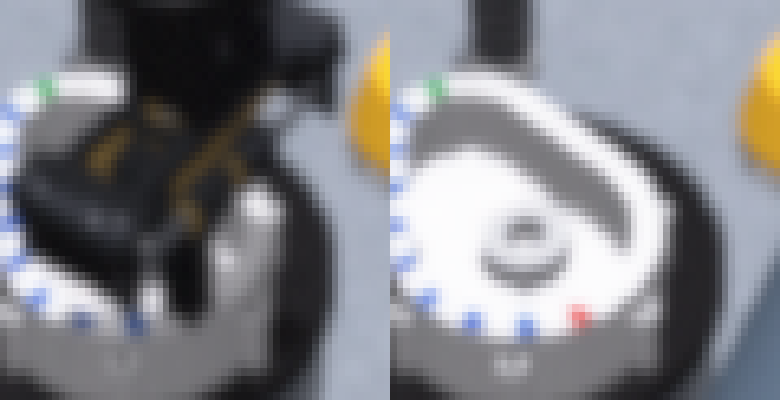

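The tip now covers the red dot with no force yet. I continue in small steps.

```bash
for i in 1 2 3 4 5 ; do  python3 -m pendant '{"jaw":[-1],"delta_pos":[[0,0,-0.7]],"angular":[[0,0,0]]}' >/dev/null; python3 s.py; done
```

```text
8.77 tcp [502.36 -85.21  80.94] F [-0.27  1.44  0.96] fix ang [-0.0009 -0.0024 -0.    ] jaw [0.296 0.955 0.   ]
8.85 tcp [502.34 -85.22  80.22] F [-0.89  0.04  1.9 ] fix ang [-0.0009 -0.0025 -0.    ] jaw [0.296 0.955 0.   ]
8.93 tcp [502.39 -85.17  79.65] F [-1.06  0.12  1.42] fix ang [-0.0011 -0.0024 -0.    ] jaw [0.296 0.955 0.   ]
9.02 tcp [502.39 -85.18  79.08] F [-1.1   0.79  2.44] fix ang [-0.0012 -0.0024 -0.    ] jaw [0.296 0.955 0.   ]
9.1 tcp [502.38 -85.21  78.48] F [-1.46  0.62  2.28] fix ang [-0.0013 -0.0024 -0.    ] jaw [0.296 0.955 0.001]
```

Contact at a reported z of about 81, with the plate just yielding at about 2.3 N. I start the stroke towards blue dot 1.

```bash
python3 -m pendant '{"jaw":[-1,-1,-1],"delta_pos":[[4,3.6,-0.4],[4,3.2,-0.3],[4,2.9,-0.2]],"angular":[[0,0,0],[0,0,0],[0,0,0]]}' >/dev/null; python3 s.py;python3 -m pendant '{"jaw":[-1,-1,-1],"delta_pos":[[4,2.6,-0.2],[3.5,2.3,-0.2],[3.5,2,-0.2]],"angular":[[0,0,0],[0,0,0],[0,0,0]]}' >/dev/null; python3 s.py
```

```text
9.35 tcp [513.84 -76.61  77.71] F [-2.54 -1.09  2.91] fix ang [-0.0002 -0.0038 -0.    ] jaw [ 0.298  0.954 -0.001]
9.6 tcp [526.28 -68.77  77.11] F [-1.86 -0.03  3.09] fix ang [ 0.0001 -0.0041  0.    ] jaw [ 0.297  0.955 -0.001]
```

```bash
python3 - <<'E'
from h import *
a=cv2.imread("pics/side0.png")
im=manip.get_image("side");x0,x1,y0,y1=200,280,150,215
z=[cv2.resize(i[y0:y1,x0:x1],None,fx=5,fy=6,interpolation=cv2.INTER_NEAREST) for i in(im[:,:,::-1],a)]
cv2.imwrite("pics/s8.png",np.hstack(z))
for d in dots(im,(195,270,155,220)): print(d[0],np.round(d[1:],1))
E
python3 s.py
```

```text
red [243.5 194.5   4. ]
blue [216.4 169.5   6. ]
blue [214.8 174.4   7. ]
9.65 tcp [527.25 -68.18  77.1 ] F [-1.62 -0.66  3.17] fix ang [-0.     -0.0031 -0.    ] jaw [ 0.297  0.955 -0.001]
```

View pics/s8.png

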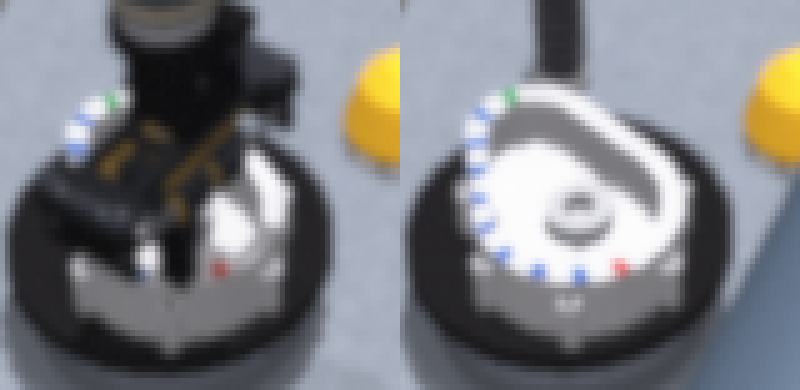

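The finger is over dot 1, the plate has sunk only about 3 mm and the cover is in place. I go on to dots 2 and 3.

```bash
python3 -m pendant '{"jaw":[-1,-1,-1,-1,-1,-1,-1],"delta_pos":[[3.8,1.3,0],[3.8,1.1,-0.1],[3.8,0.8,0],[3.8,0.5,-0.1],[3.8,0.3,0],[3.8,0.1,-0.1],[3.8,-0.1,0]],"angular":[[0,0,0],[0,-0.001,0],[0,-0.001,0],[0,0,0],[0,0,0],[0,0,0],[0,0,0]]}' >/dev/null; python3 s.py
```

```text
10.23 tcp [554.73 -62.54  76.27] F [-2.85 -0.29  3.49] fix ang [-0.0015 -0.0047 -0.    ] jaw [0.296 0.955 0.   ]
```

```bash
python3 -m pendant '{"jaw":[-1,-1,-1,-1,-1,-1,-1],"delta_pos":[[3.9,-0.4,0.3],[3.9,-0.7,0.2],[3.9,-1,0.2],[3.9,-1.3,0.2],[3.8,-1.5,0.1],[3.7,-1.7,0.1],[3.5,-2,0.1]],"angular":[[0,-0.001,0],[0,-0.001,0],[0,-0.001,0],[0,0,0],[0,0,0],[0,0,0],[0,0,0]]}' >/dev/null; python3 s.py
```

```text
10.82 tcp [584.62 -70.19  77.46] F [-0.55  0.75  2.02] fix ang [-0.0034 -0.0013 -0.    ] jaw [0.295 0.955 0.003]
```

```bash
python3 -m pendant '{"jaw":[-1,-1,-1,-1,-1,-1,-1],"delta_pos":[[3.1,-2.2,-0.2],[3,-2.4,-0.1],[2.8,-2.6,0],[2.6,-2.7,0],[2.4,-2.8,0],[2.3,-2.8,0],[2.2,-2.8,0]],"angular":[[-0.001,0,0],[-0.001,0,0],[-0.001,0,0],[0,0,0],[0,0,0],[0,0,0],[0,0,0]]}' >/dev/null; python3 s.py
```

```text
11.4 tcp [606.31 -88.87  77.32] F [-0.88  1.22  3.34] fix ang [-0.0018  0.0005  0.    ] jaw [0.294 0.956 0.002]
```

```bash
python3 -m pendant '{"jaw":[-1,-1,-1,-1,-1,-1,-1],"delta_pos":[[1.3,-3.5,0],[1.5,-3.5,0],[1.6,-3.5,0],[1.6,-3.5,0],[1.6,-3.5,0],[1.6,-3.4,0],[1.6,-3.4,0]],"angular":[[0,0,0],[-0.001,0,0],[0,0,0],[0,0,0],[0,0,0],[0,0,0],[0,0,0]]}' >/dev/null; python3 s.py
python3 - <<'E'
from h import *
a=cv2.imread("pics/side0.png")
im=manip.get_image("side");x0,x1,y0,y1=200,280,150,215
z=[cv2.resize(i[y0:y1,x0:x1],None,fx=5,fy=6,interpolation=cv2.INTER_NEAREST) for i in(im[:,:,::-1],a)]
cv2.imwrite("pics/s9.png",np.hstack(z))
for d in dots(im,(195,270,155,220)): print(d[0],np.round(d[1:],1))
im=manip.get_image("top")
for d in dots(im,(235,325,120,205)): print(d[0],np.round(d[1:],1),ray("top",d[1:3],101).round(1))
E
```

```text
11.98 tcp [ 619.58 -115.54   77.8 ] F [-0.65  1.29  2.98] fix ang [-0.0009  0.0033  0.    ] jaw [0.294 0.956 0.002]
red [243.8 194.5   6. ]
blue [235.3 196.    7. ]
```

View pics/s9.png

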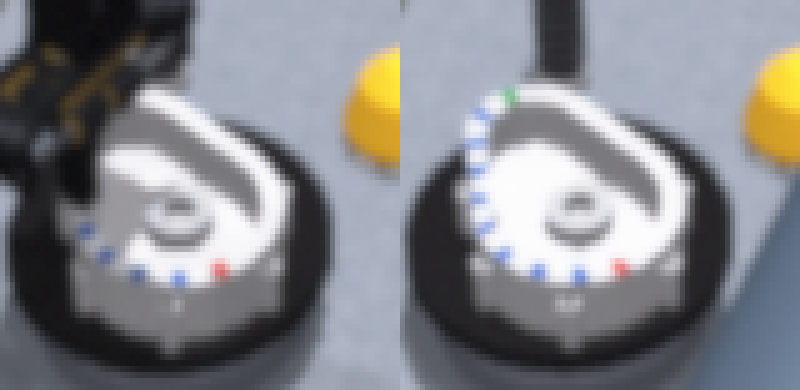

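The finger is over dot 5 and the cover has not moved. I continue along the straight flank.

```bash
python3 -m pendant '{"jaw":[-1,-1,-1,-1,-1,-1,-1],"delta_pos":[[1.7,-3.2,-0.2],[1.7,-3.3,-0.1],[1.7,-3.3,0],[1.7,-3.3,0],[1.7,-3.3,-0.1],[1.7,-3.3,0],[1.7,-3.3,0]],"angular":[[0,0.001,0],[0,0.001,0],[0,0,0],[0,0,0],[0,0,0],[0,0,0],[0,0,0]]}' >/dev/null; python3 s.py
```

```text
12.67 tcp [ 632.1  -139.75   77.18] F [-0.57  1.44  2.13] fix ang [-0.0018 -0.     -0.    ] jaw [0.293 0.956 0.002]
```

```bash
python3 -m pendant '{"jaw":[-1,-1,-1,-1,-1,-1,-1],"delta_pos":[[1.8,-3.3,0],[1.8,-3.3,0],[1.8,-3.3,0],[1.8,-3.4,0],[1.7,-3.4,0],[1.6,-3.5,0],[1.5,-3.5,0]],"angular":[[-0.001,0,0],[0,0,0],[0,0,0],[0,0,0],[0,0,0],[0,0,0],[0,0,0]]}' >/dev/null; python3 s.py
```

```text
13.25 tcp [ 645.46 -165.98   77.16] F [-0.05  3.13  2.64] fix ang [-0.0009 -0.0001 -0.    ] jaw [0.293 0.956 0.001]
```

```bash
python3 -m pendant '{"jaw":[-1,-1,-1,-1,-1,-1,-1],"delta_pos":[[1.7,-3.6,0],[1.5,-3.6,0],[1.2,-3.6,0],[0.9,-3.6,0],[0.6,-3.6,0],[0.2,-3.6,0],[-0.3,-3.6,0]],"angular":[[0,0,0],[0,0,0],[0,0,0],[0,0,0],[0,0,0],[0,0,0],[0,0,0]]}' >/dev/null; python3 s.py
```

```text
13.83 tcp [ 653.29 -193.6    77.38] F [0.09 2.18 3.15] fix ang [-0.0009  0.002   0.    ] jaw [0.293 0.956 0.001]
```

```bash
python3 -m pendant '{"jaw":[-1,-1,-1,-1,-1,-1,-1],"delta_pos":[[-0.8,-3.8,0],[-1.2,-3.7,0],[-1.6,-3.6,0],[-2,-3.5,0],[-2.3,-3.3,0],[-2.6,-3,0],[-3,-2.8,0]],"angular":[[0,0,0],[0,0.001,0],[0,0,0],[0,0,0],[0,0,0],[0,0,0],[0,0,0]]}' >/dev/null; python3 s.py
```

```text
14.42 tcp [ 640.78 -221.48   78.28] F [1.15 1.18 1.98] fix ang [0.0018 0.0061 0.    ] jaw [0.293 0.956 0.   ]
```

```bash
python3 -m pendant '{"jaw":[-1,-1],"delta_pos":[[0.3,3,-0.6],[0,1,-0.3]],"angular":[[0.001,0.004,0],[0,0.001,0]]}' >/dev/null; python3 s.py
python3 - <<'E'
from h import *
a=cv2.imread("pics/side0.png")
im=manip.get_image("side");x0,x1,y0,y1=200,280,150,215
z=[cv2.resize(i[y0:y1,x0:x1],None,fx=5,fy=6,interpolation=cv2.INTER_NEAREST) for i in(im[:,:,::-1],a)]
cv2.imwrite("pics/s10.png",np.hstack(z))
for d in dots(im,(195,270,155,220)): print(d[0],np.round(d[1:],1))
E
python3 s.py
```

```text
14.58 tcp [ 639.73 -221.06   77.91] F [1.62 0.69 1.81] fix ang [0.0041 0.001  0.    ] jaw [ 0.296  0.955 -0.004]
red [243.5 194.5   4. ]
blue [220.5 192.5   4. ]
14.63 tcp [ 639.69 -221.06   77.88] F [ 1.06 -1.55  3.45] fix ang [0.0042 0.0008 0.    ] jaw [ 0.296  0.955 -0.004]
```

View pics/s10.png

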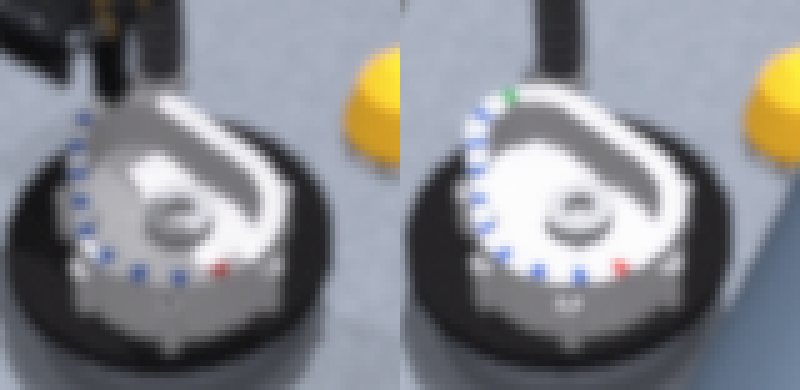

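The finger covers the green dot. I nudge it to the centre, then lift clear.

```bash
python3 -m pendant '{"jaw":[-1,-1],"delta_pos":[[0.5,3,-0.2],[0.2,1,-0.1]],"angular":[[0,0,0],[0,0,0]]}' >/dev/null; python3 s.py; python3 -m pendant '{"jaw":[-1,-1,-1,-1,-1,-1],"delta_pos":[[0,0,5],[0,0,10],[0,0,25],[0,0,35],[0,0,35],[0,0,20]],"angular":[[0,0,0],[0,0,0],[0,0,0],[0,0,0],[0,0,0],[0,0,0]]}' >/dev/null; python3 s.py
```

```text
14.8 tcp [ 639.82 -218.81   77.67] F [-0.08 -0.94  2.79] fix ang [0.007  0.0002 0.    ] jaw [ 0.297  0.955 -0.007]
15.3 tcp [ 631.7  -212.31  204.52] F [-0.19 -1.24  0.39] fix ang [-0.0015 -0.0229 -0.    ] jaw [ 0.294  0.956 -0.005]
```

Now I move aside for a view of the whole cover.

```bash
python3 -m pendant '{"jaw":[-1,-1,-1,-1,-1,-1,-1,-1],"delta_pos":[[-5,30,10],[-10,36,5],[-15,36,0],[-15,36,0],[-15,36,0],[-15,36,0],[-15,36,0],[-10,30,0]],"angular":[[0,0,0],[0,0,0],[0,0,0],[0,0,0],[0,0,0],[0,0,0],[0,0,0],[0,0,0]]}' >/dev/null; python3 -m pendant '{"jaw":[-1,-1,-1,-1,-1,-1],"delta_pos":[[-10,36,0],[-10,36,0],[-10,36,0],[-10,20,0],[0,0,0],[0,0,0]],"angular":[[0,0,0],[0,0,0],[0,0,0],[0,0,0],[0,0,0],[0,0,0]]}' >/dev/null; python3 s.py
python3 - <<'E'
from h import *
for n,w in(("top",(235,325,120,205)),("side",(195,265,155,220))):
    im=manip.get_image(n); cv2.imwrite(f"pics/{n}_end.png",im[:,:,::-1])
    for d in dots(im,w): print(n,d[0],np.round(d[1:],1),np.round(ray(n,d[1:3],104),1))
E
```

```text
16.47 tcp [475.71 208.76 234.57] F [ 1.3  -1.3   0.02] fix ang [ 0.0001 -0.0153  0.    ] jaw [ 0.291  0.957 -0.005]
top red [254.6 182.7  16. ] [502.  -84.7 104. ]
top green [301.2 137.5  11. ] [ 640.  -217.4  104. ]
top blue [292.5 133.5  20. ] [ 651.  -191.5  104. ]
top blue [283.  135.3  19. ] [ 644.9 -163.7  104. ]
top blue [274.5 139.7  15. ] [ 631.  -139.2  104. ]
top blue [265.5 143.6  18. ] [ 618.3 -113.1  104. ]
top blue [257.1 148.2  20. ] [603.9 -88.8 104. ]
top blue [250.8 155.5  17. ] [581.7 -71.1 104. ]
top blue [248.2 164.8  16. ] [554.1 -64.4 104. ]
top blue [249.5 174.3  14. ] [526.1 -69.2 104. ]
side red [243.7 194.2   6. ] [500.8 -83.5 104. ]
side blue [227.5 194.5   4. ] [553.1 -64.4 104. ]
side blue [235.5 195.5   4. ] [525. -68. 104.]
```

View pics/top_end.png

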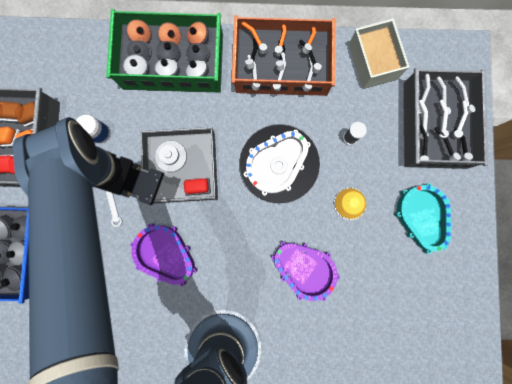

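The end picture shows every dot within about 0.3 mm of where it was, the ring inside the dish and the bystanders in place. The gripper is clear, so I hand in.

```bash
python3 -c "
from workcell import manip;print(manip.close_job())"
```

```text
the job is handed in; nothing more can be done
None
```

The shut, downward-pointing fingertips ran in one pass from the red dot over all eight blue dots to the green dot. They then lifted clear, and I handed the job in at about 16.6 s of the 48 s allowed.

- **Force and plate:** the force readings along the stroke were about 2 to 3.5 N, noisy by about 1 N. I estimate the plate sank 3 to 4 mm of its 16 mm.
- **Path:** at the dots the tool read within about 3 mm of the measured centres. At the green dot it ran about 4 mm past, and I nudged it back to within about 1.5 mm before lifting.
- **Cover and surroundings:** the last top view showed all ten dots within about 0.3 mm of where they started. The ring was still in the dish, and the bystanders in view looked unmoved; the arm hid the tin and the wrench there, so I could not check those two.

**Disagreement:** contact came at a reported tool height of about 81 mm, although the rim is 104 mm above the table. The side pictures also showed the tips about 20 mm higher than reported, while the reported x and y matched. I therefore relied on touch for the height and did not find the cause. Before this was clear, I lowered to a reported 102 mm at the red dot without touching anything.

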